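# Clear the photometer and hold the optical cell in its beam

## Robot

A 6-joint arm with a two-finger parallel gripper is mounted at the origin on the work surface. World frame = base frame: x ahead of the robot, y to its left, z up, the work surface at z = 0. Lengths are in mm, angles in rad, forces in N, time in s.
With the tool pointing down it reaches from about 350 to 875 mm from the base axis. Payload 4.2 kg.
Tool frame: the origin (TCP) lies midway between the tips of the shut fingers; the grasp point (between the pads) lies 19 mm behind it; x points along the fingers, y is the direction in which the jaws open and shut, and the axes are right-handed (so a half turn about x gives the same grasp; the last joint's range is limited). The gripper opens to 85 mm and grips with 20 to 120 N. Pads are 22 mm wide; open, the fingers measure 114 mm over their backs; the gripper's body (76 mm by 85 mm) begins 54 mm behind the grasp point. The pads swing forward as they close: fully open they stand 13 mm farther back than shut.
Start: joints at [1.408, 0.385, 0.008, 0, -1.194, -0.259], TCP at [255.844, 570.213, 231.312] pointing down, gripper open.
Joint ranges: [-3.14, 3.14], [-1.21, 2.06], [-1.07, 1.41], [-3.16, 2.05], [-2.99, -0.16], [-3.1, 3.1]. Speed limits (rad/s): [2.79, 2.79, 3.14, 3.14, 3.14, 3.14].

## Interface

Orientations are given as a unit quaternion [x, y, z, w].
In Python, from bench import readout, imaging, arm gives the robot as it stands.
- The arm moves only by the tool arm_command, never from a script. Its argument "increments" is a list of rows, each a list of 3 entries, a list of its own where there are three numbers: the turn, a rotation vector about the world's x, y, z in degrees, then the shift along the world's x, y, z in mm, then the closure, from 0 (fully open) to 1 (shut). In form: [[[ax, ay, az], [tx, ty, tz], fingers], ...]. A call has exactly 5 rows; each row is the pose to reach, as a shift and turn from the pose measured when the call began; what a row does not reach only later rows make up. A row lasts 1/10 s, in which the tool goes at most 50 mm and 8.59 degrees, less where a joint would pass 70% of its speed; a pose out of reach is approached as far as the arm can. A call with a gripper value outside its range is refused whole. The fingers move at their own pace and stop on an object; the grip force is fixed at half the most. Time passes only in rows, so rows that repeat a pose let the fingers close, or fill a call up. It gives the time, the measured TCP pose, the force and the opening at its end, in the units of the state.
- readout.read_state(): the state, without advancing time (a new reading comes with each control period).
- imaging.get_image(name): name is "side" or "top"; returns (picture, depth): 384x512x3 uint8, blue, green, red; 384x512 float32, mm along the optical axis (not along the pixel's ray), 0 where there is no reading.
- imaging.camera_info(name): a dict with "vfov" (degrees; the focal length in pixels is half the picture's height over the tangent of half this angle, whatever the lens; pixels are square), "cx", "cy" (the principal point, pixels), "eye" and "rotation" of the camera in the world. Camera axes: x right, y down, z forward; pixel columns grow to the right and rows downward; lengths in mm; the calibration is good to about 2 mm. A picture is of the moment at which its call begins. camera_info takes no time and is no camera call.
- arm.job_done(): hands the job in, once; it reports no verdict.
The state is a dict: "clock": time; "joints": joint angles; "joint_vel": joint speeds; "joint_efforts": joint torques, N m; "position": TCP position; "ee_rot": TCP orientation; "contact_force": force on the tool from outside, world axes, zero at the start; "wrist_torque": the same for the moment, N m; "gripper_width": finger opening in mm.
Only numpy, scipy, OpenCV 4.12 (cv2) and the standard library are available. Lean on these libraries where they do the work, as an engineer would, in place of code of your own. Each camera call takes 0.05 s, during which the arm holds its last target. There are 200 camera calls.

## Task

A beaker is blocking the open photometer: set it, upright and without dropping it, down inside its matching beaker on the bench so that the two are nested, and let go of it. Then take the optical cell out of the rack, gripping only its two frosted faces and never touching the clear windows, and hold it upright midway between the two lens barrels with the middle of its windows on the beam, so that the light passes straight through both windows. Finish while still holding the cell there in the air, resting on nothing, and leave the vials, bottle and dishes alone.

Things in the scene. Friction and masses are not known exactly. Their poses are not given: they have to be found in the camera images.
- photometer: open photometer, fixed: grey base plate 100 x 370 x 12 mm (x, y, z), at each end a white housing (85 x 75 mm, top 98 mm above the bench, inner face 105 mm from the middle) with a black lens barrel (32 mm diameter, 35 mm long) facing the other; 140 mm free between barrel ends. Origin: underside centre, at bench height; y along the beam, x across it, z up
- beam_mid (a point): point on the beam midway between the lens barrels, 58 mm above the bench (46 mm above the base plate). The beam, invisible and 2 mm wide, runs level from lens centre to lens centre; axes as the photometer's, y along the beam
- beaker_a: white plastic beaker standing on the base plate between the barrels: a cone, outer radius 19 mm at the foot, 32 mm at the rim, 60 mm high, wall 2.2 mm, open top, raised inner floor 22 mm above its underside; 28 to 56 g. Beside it there is room for open fingers across the beam, not along it. Origin: centre of its underside, z up
- beaker_b: the matching beaker, same shape and size, 40 g, standing empty and loose on the bench. When nested, the upper beaker's foot rests on this one's inner floor, so its underside and rim are 22 mm higher than this one's. Origin: centre of its underside, z up
- rack: grey rack block, fixed, 50 x 190 x 22 mm (x, y, z), with three rectangular wells in a row along its y, 60 mm apart, each 25 mm (x) by 37 mm (y), 14 mm deep (floor 8 mm above the bench). One holds the cell, the others a vial each; which is which varies. Origin: underside centre
- cell: optical cell: upright open glass box, 22 (x) by 34 (y) by 50 mm high, 35 to 75 g, in one of the rack's wells, its upper 36 mm showing, sides parallel to the rack's. Its wider faces, looking along its own +x and -x (22 mm apart, 31 mm wide), are frosted whitish: grip these only. The clear windows look along +y and -y. Origin: underside centre, z up
- windows: the cell's two clear windows, part of the cell: panes 16 mm wide (x), 50 mm high, outer faces 17 mm from the cell's axis along its +y and -y, set between the frosted plates, 1.5 mm proud of their edges. The robot must not touch them. Origin and axes as the cell's
- cell_mid (a point): middle of the cell, 25 mm above its underside: the middle of its windows; the beam is to pass through this point along the cell's y
- vial0: capped round amber glass vial, 20 mm in diameter, 43 mm high, standing in a well of the rack; leave alone. Origin: underside centre
- vial1: another such vial, in another well; leave alone
- bottle: closed glass bottle with a cap, 60 mm in diameter, 130 mm high, standing beside one end of the photometer; leave alone. Origin: underside centre
- dishes: low pile of closed culture dishes, 88 mm in diameter, 36 mm high, standing beside one end of the photometer; leave alone. Origin: underside centre
Things that resemble listed ones, but are neither listed nor needed, are in the scene too. There is more than one size of the cell; the job needs the larger.

How it is judged:
By the outcome, as a careful person would: the job done as asked, in the order asked, and still so for the second after the job is handed in, while the arm keeps its last pose, push and grip.
It also fails if it takes over 58 s, if anything falls off the work surface, if the arm or the gripper's body presses on something with over 40 N, if the wrist force passes 120 N, or if a joint passes its speed limit or range.

## Working session

There is one attempt and no reset: what is moved stays moved. The work goes in short steps, Python scripts to look and compute and a tool call to move; the robot and the scene stay as the last step left them, time stands still between calls to the robot, and variables do not carry over. Pictures are saved under pics/ and viewed, about 8 in all and at most 12, crops included, and the job is handed in when it is done.

Besides the shell and the picture viewer there is one more tool, called as name(argument=value, ...), one argument or row to a line, values as JSON. arm_command: Moves the arm, as the interface text tells. Its arguments: {"type":"object","properties":{"increments":{"type":"array","items":{"type":"array"}}},"required":["increments"]}

```bash
mkdir -p pics; ls; cat > h.py <<'E'
import numpy as np, cv2
from bench import readout, imaging, arm
def look(n):
    im,d=imaging.get_image(n); i=imaging.camera_info(n)
    f=im.shape[0]/2/np.tan(np.radians(i["vfov"])/2)
    v,u=np.mgrid[0:im.shape[0],0:im.shape[1]]
    c=np.stack([(u-i["cx"])/f*d,(v-i["cy"])/f*d,d],-1)
    R=np.array(i["rotation"]).reshape(3,3)
    P=c@R.T+np.array(i["eye"]); P[d==0]=np.nan
    return im,d,P
E
python3 - <<'E'
from h import *
print(readout.read_state())
for n in("top","side"):
    im,d,P=look(n);print(imaging.camera_info(n))
    cv2.imwrite(f"pics/{n}0.png",cv2.resize(im,(800,600)));np.savez(f"{n}0.npz",im=im,P=P)
E
```

```text
pics
{'clock': 0.0, 'joints': array([ 1.40761963e+00,  3.85540316e-01,  6.60326175e-03, -4.78223001e-04,
       -1.19398750e+00, -2.58586085e-01]), 'joint_vel': array([-0.00089481,  0.0001205 , -0.00036266, -0.00084162, -0.00119667,
       -0.00084508]), 'joint_efforts': array([-9.45586071e-04, -3.92289484e+01,  1.88400221e+01,  4.18636188e+00,
       -4.72374202e-03, -7.01245270e-06]), 'position': array([255.61187098, 569.69385238, 230.22563472]), 'ee_rot': array([-0.69130755,  0.14883289,  0.69154972,  0.14731473]), 'contact_force': array([ 0.0253719 , -0.00310422, -0.13009911]), 'wrist_torque': array([-0.00553119,  0.0300135 , -0.00324692]), 'gripper_width': 85.32471503751772}Traceback (most recent call last):
  File "<stdin>", line 4, in <module>
  File "h.py", line 8, in look
    R=np.array(i["rotation"]).reshape(3,3)
ValueError: cannot reshape array of size 4 into shape (3,3)
```

```bash
sed -i 's/R=np.array.*/R=Rot.from_quat(i["rotation"]).as_matrix()/; 1a from scipy.spatial.transform import Rotation as Rot' h.py
python3 - <<'E'
from h import *
for n in("top","side"):
    im,d,P=look(n);print(imaging.camera_info(n))
    cv2.imwrite(f"pics/{n}0.png",cv2.resize(im,(800,600)));np.savez(f"{n}0.npz",im=im,P=P)
    print(P[100,100],P[300,400],P[192,256])
q=Rot.from_quat(readout.read_state()["ee_rot"]).as_matrix();print(q)
E
```

```text
{'vfov': 43.3460009201241, 'cx': 262.9082859774385, 'cy': 193.4691781881767, 'eye': array([ 455.8402115 ,   -6.09950988, 1379.43378962]), 'rotation': array([-0.70127021,  0.71149271, -0.03716119,  0.02484485])}
[854.82784643 436.41145558   2.36697616] [ 270.02975924 -412.79769979    3.44717517] [580.75280687 -11.30471162   8.07514161]
{'vfov': 53.88957676924223, 'cx': 260.24381471124184, 'cy': 184.93296575026108, 'eye': array([ 433.13846813, -572.67326679,  724.93101233]), 'rotation': array([ 0.93289215, -0.11821472,  0.04343848, -0.33741757])}
[193.70741821 460.06402345   1.62558414] [ 780.58045379 -346.43297929   -1.10764602] [568.8738923   -8.68149743   1.10531569]
[[-5.71391630e-04 -4.09530809e-01 -9.12296109e-01]
 [-1.58180117e-03 -9.12294746e-01  4.09531188e-01]
 [-9.99998586e-01  1.67707374e-03 -1.26518729e-04]]
```

View pics/top0.png

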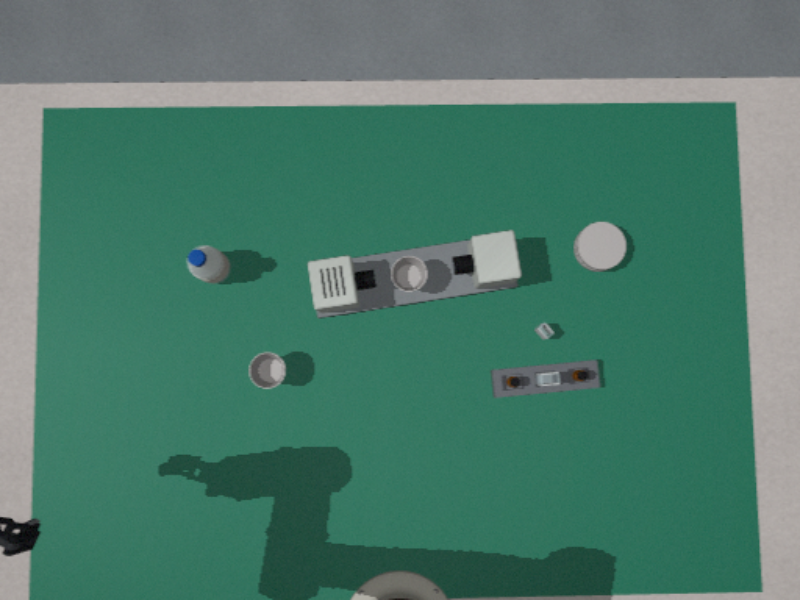

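View pics/side0.png

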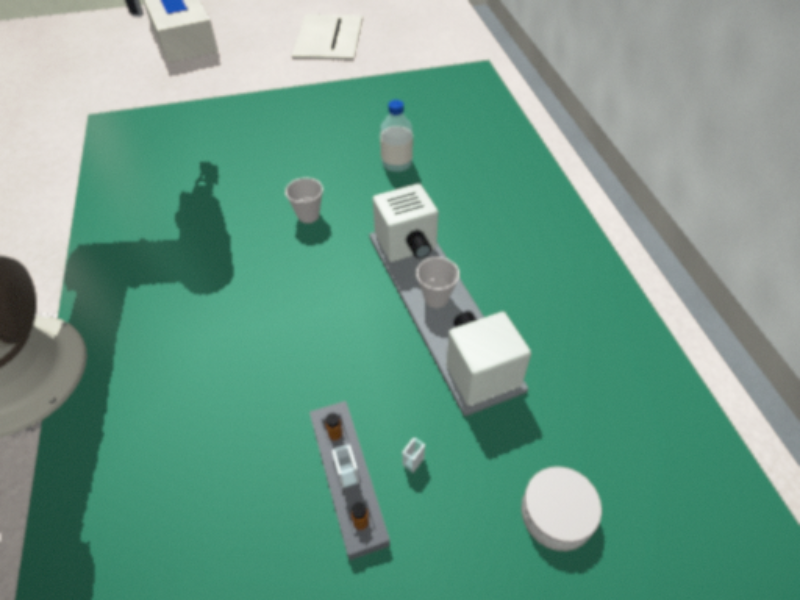

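The top view (800x600) shows beaker_a at (409,273) on the base plate, and beaker_b at (267,370). The rack is at (547,378) with the cell in its middle well at (548,379), and vials at (513,381) and (580,375). The glass box at (545,330) on the bench is the small decoy, and the one in the rack is the larger, listed cell. The bottle and dishes are at (208,262) and (600,246).

```bash
cat > m.py <<'E'
from h import *
import scipy.optimize as so
def circ(p):
    A=np.c_[2*p,np.ones(len(p))];s=np.linalg.lstsq(A,(p**2).sum(1),rcond=None)[0]
    return s[:2],np.sqrt(s[2]+s[:2]@s[:2])
def rim(P,c,zr,r=45):
    m=(np.hypot(P[...,0]-c[0],P[...,1]-c[1])<r)&(abs(P[...,2]-zr)<4)
    p=P[m][:,:2]; return circ(p),len(p),np.median(P[m][:,2])
def rect(P,c,r,z0,z1):
    m=(np.hypot(P[...,0]-c[0],P[...,1]-c[1])<r)&(P[...,2]>z0)&(P[...,2]<z1)
    return cv2.minAreaRect(P[m][:,:2].astype(np.float32)),m.sum(),np.median(P[m][:,2])
E
python3 - <<'E'
from m import *
def g(P,u,v): return P[int(v*.64),int(u*.64)]
D={n:np.load(n+"0.npz")["P"] for n in("top","side")}
T=D["top"]
a,b=g(T,409,273),g(T,267,370); rk=g(T,530,379);h1=g(T,335,282);h2=g(T,495,257)
print("raw",a,b,rk,h1,h2,g(T,548,379),"small",g(T,545,330),"bottle",g(T,198,258),"dish",g(T,600,246))
for n,P in D.items():
    print(n)
    print(" a",rim(P,a,72)," b",rim(P,b,60))
    for h in(h1,h2): print(" house",rect(P,h,75,93,103))
    print(" rack",rect(P,rk,120,18,26))
    print(" cell",rect(P,g(T,548,379),35,40,65))
    print(" small",rect(P,g(T,545,330),25,8,60))
E
```

```text
raw [628.98541823 -25.94889479  33.38861985] [459.50575979 230.72704701  20.01895586] [ 435.57477897 -241.74930479   23.07256321] [606.27397011 100.54670007  97.3837023 ] [ 645.50530201 -172.69282204   99.78102658] [ 434.90954858 -275.08335643   10.72804792] small [ 523.14782013 -273.94742372    1.24453427] bottle [644.95794431 326.27465548 128.18339429] dish [ 672.65972962 -374.14050227   34.72049797]
top
 a ((array([621.73203185, -25.42683697]), np.float64(30.037743466327697)), 75, np.float64(71.75661144116475))  b ((array([457.59598866, 223.1428608 ]), np.float64(29.942604658101015)), 71, np.float64(59.438411082733865))
 house (((605.8443603515625, 106.25293731689453), (85.28252410888672, 74.6697998046875), 8.191800117492676), np.int64(814), np.float64(98.05056666119879))
 house (((646.2212524414062, -175.38385009765625), (84.41963195800781, 75.19073486328125), 7.912219047546387), np.int64(795), np.float64(97.9623721740461))
 rack (((468.5814208984375, -264.9698486328125), (117.09369659423828, 187.89602661132812), 4.760811805725098), np.int64(724), np.float64(22.05280474323081))
 
[... 614 characters left out ...]
072265625), 7.29636812210083), np.int64(720), np.float64(97.86750493323314))
 house (((646.0648803710938, -176.74996948242188), (85.47765350341797, 75.1091079711914), 8.69009017944336), np.int64(1276), np.float64(97.65306473894668))
 rack (((472.3199462890625, -264.69854736328125), (123.88397979736328, 188.21278381347656), 4.603639602661133), np.int64(1706), np.float64(21.68760632257488))
 cell (((435.549560546875, -270.0383605957031), (21.99803924560547, 35.0391731262207), 4.648282051086426), np.int64(176), np.float64(56.41098873319601))
 small (((521.231201171875, -268.8064270019531), (27.07381248474121, 17.779611587524414), 40.32682418823242), np.int64(186), np.float64(29.68510906458431))
```

arm_command(
  increments=[
    [[0, 0, -8], [25, -40, 0], 0],
    [[0, 0, -16], [50, -80, 0], 0],
    [[0, 0, -24], [75, -120, 0], 0],
    [[0, 0, -32], [100, -160, 0], 0],
    [[0, 0, -40], [125, -200, 0], 0],
  ],
)

```text
clock: 0.65
position: [381.2, 368.0, 230.3]
ee_rot: [-0.598, 0.378, 0.598, 0.377]
contact_force: [0.6, 0.7, 0.6]
gripper_width: 85.1
```

arm_command(
  increments=[
    [[0, 0, -4], [25, -40, 0], 0],
    [[0, 0, -8], [50, -80, 0], 0],
    [[0, 0, -12], [75, -120, 0], 0],
    [[0, 0, -15], [100, -160, 0], 0],
    [[0, 0, -17], [120, -200, 0], 0],
  ],
)

```text
clock: 1.15
position: [502.0, 166.2, 230.2]
ee_rot: [-0.535, 0.463, 0.536, 0.461]
contact_force: [0.3, 0.2, 0.5]
gripper_width: 85.6
```

arm_command(
  increments=[
    [[0, 0, 0], [25, -40, -10], 0],
    [[0, 0, 0], [50, -80, -30], 0],
    [[0, 0, 0], [75, -120, -50], 0],
    [[0, 0, 0], [100, -160, -65], 0],
    [[0, 0, -0.3], [120, -192, -80], 0],
  ],
)

```text
clock: 1.65
position: [622.7, -28.0, 149.0]
ee_rot: [-0.533, 0.464, 0.534, 0.463]
contact_force: [0.5, 0.4, 0.3]
gripper_width: 85.7
```

```bash
python3 - <<'E'
from m import *
s=readout.read_state();print(s["position"],s["joints"]);R=Rot.from_quat(s["ee_rot"]).as_matrix();print(R[:,0],np.degrees(np.arctan2(*R[1::-1,1])))
o=[]
for n in("top","side"):
    im,d,P=look(n); 
    m=(np.hypot(P[...,0]-622,P[...,1]+26)<90)
    v,u=np.where(m);v,u=int(v.mean()),int(u.mean());o.append(cv2.resize(im[v-75:v+75,u-50:u+50] if 0 else im[max(v-85,0):v+65,u-50:u+50],(400,600)))
    np.savez(n+"1.npz",im=im,P=P)
cv2.imwrite("pics/c1.png",np.hstack(o))
E
```

```text
[622.69941092 -28.03893117 148.99770269] [ 2.14352440e-01  4.48921352e-01 -1.07740073e-01  2.15590427e-04
 -1.01687399e+00 -7.38638446e-02]
[-2.63739185e-03 -7.61799092e-04 -9.99996232e-01] -171.94411429589096
```

View pics/c1.png

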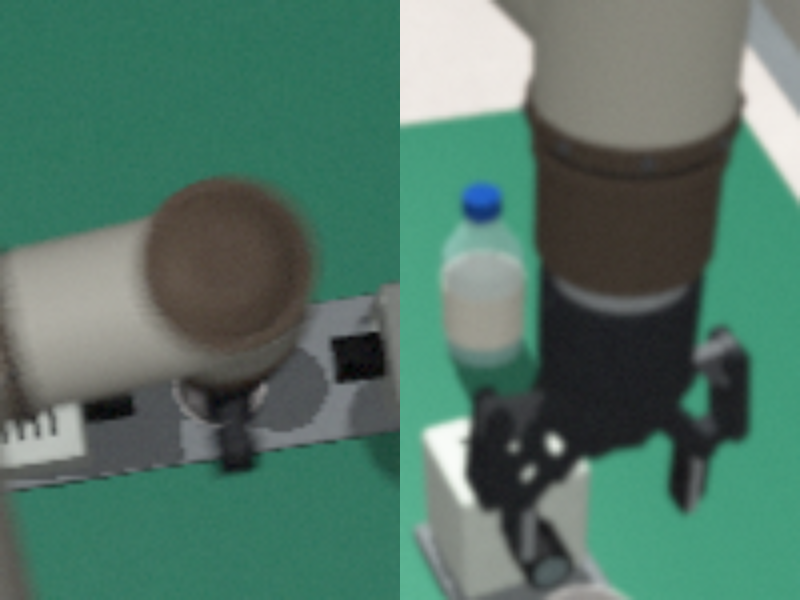

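The view shows open fingers straddling the beaker across the beam, clear of the barrels. The next move is the descent.

arm_command(
  increments=[
    [[0, 0, 0.1], [-1, 2, -25], 0],
    [[0, 0, 0.1], [-1, 2, -50], 0],
    [[0, 0, 0.1], [-1, 2, -75], 0],
    [[0, 0, 0.1], [-1, 2, -101], 0],
    [[0, 0, 0.1], [-1, 2, -101], 0],
  ],
)

```text
clock: 2.25
position: [617.8, -27.9, 41.5]
ee_rot: [-0.529, 0.469, 0.537, 0.46]
contact_force: [-0.9, 0.1, -0.7]
gripper_width: 85.2
```

arm_command(
  increments=[
    [[0, 0, 0], [0, 0, 0], 0.15],
    [[0, 0, 0], [0, 0, 0], 0.2],
    [[0, 0, 0], [0, 0, 0], 0.25],
    [[0, 0, 0], [0, 0, 0], 0.3],
    [[0, 0, 0], [0, 0, 0], 0.35],
  ],
)

```text
clock: 2.75
position: [619.0, -27.8, 44.0]
ee_rot: [-0.53, 0.468, 0.536, 0.461]
contact_force: [-0.5, 0.7, 6.0]
gripper_width: 60.7
```

arm_command(
  increments=[
    [[0, 0, 0], [0, 0, 0], 0.5],
    [[0, 0, 0], [0, 0, 0], 0.5],
    [[0, 0, 0], [0, 0, 0], 0.5],
    [[0, 0, 0], [0, 0, 0], 0.5],
    [[0, 0, 0], [0, 0, 0], 0.5],
  ],
)

```text
clock: 3.25
position: [619.0, -27.8, 44.2]
ee_rot: [-0.53, 0.468, 0.536, 0.461]
contact_force: [-0.1, -0.3, 1.7]
gripper_width: 60.6
```

```bash
python3 - <<'E'
from m import *
s=readout.read_state();print(s["position"],s["gripper_width"],s["contact_force"],s["wrist_torque"]);R=Rot.from_quat(s["ee_rot"]).as_matrix();print(R[:,0],np.degrees(np.arctan2(*R[1::-1,1])))
im,d,P=look("side"); i=imaging.camera_info("side")
m=(np.hypot(P[...,0]-622,P[...,1]+26)<60)&(P[...,2]>10)
print(rim(P,(622,-26),72)) 
cv2.imwrite("pics/c2.png",cv2.resize(im[120:270,210:350],(560,600),interpolation=cv2.INTER_CUBIC))
E
```

```text
[619.04352275 -27.80916244  44.15838008] 60.63290945439217 [-0.14708968 -0.33548465  1.7130066 ] [-0.00798708  0.04682389 -0.05595002]
[-0.01280281 -0.00257251 -0.99991473] -172.10797126332028
((array([618.53420724, -27.12552897]), np.float64(32.02602967145614)), 102, np.float64(71.6437335242955))
```

View pics/c2.png

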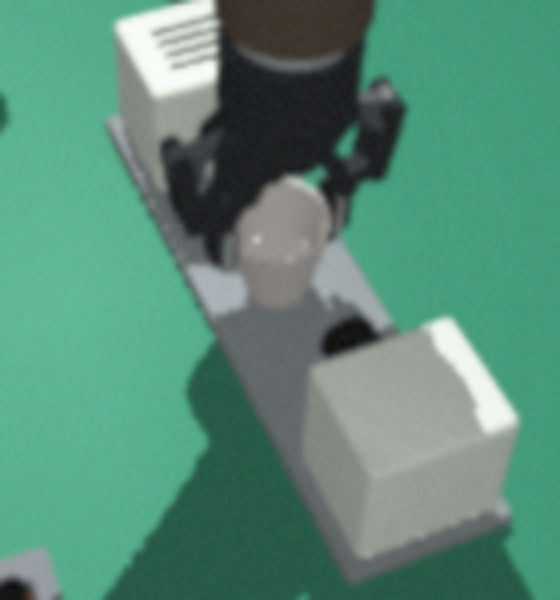

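The beaker is upright between the fingers, with its rim at z 71.6. The grip is about 8 mm below the rim, which is too low for nesting, so I'll regrip 7 mm higher and take out the slight tilt.

arm_command(
  increments=[
    [[0, 0, 0], [0, 0, 0], 0.05],
    [[0, 0, 0], [0, 0, 0], 0.05],
    [[0, 0, 0], [0, 0, 0], 0.05],
    [[0.1, -0.4, 0], [0, 0, 4], 0.05],
    [[0.15, -0.7, 0], [0, 0, 7], 0.05],
  ],
)

```text
clock: 3.8
position: [619.1, -27.8, 51.4]
ee_rot: [-0.533, 0.464, 0.533, 0.464]
contact_force: [-0.4, -0.0, 0.1]
gripper_width: 81.3
```

arm_command(
  increments=[
    [[0, 0, 0], [0, 0, 0], 0.05],
    [[0, 0, 0], [0, 0, 0], 0.2],
    [[0, 0, 0], [0, 0, 0], 0.3],
    [[0, 0, 0], [0, 0, 0], 0.5],
    [[0, 0, 0], [0, 0, 0], 0.5],
  ],
)

```text
clock: 4.3
position: [619.4, -27.9, 52.8]
ee_rot: [0.534, -0.464, -0.533, -0.464]
contact_force: [-1.9, 0.8, 6.1]
gripper_width: 60.5
```

```bash
cat > st.py <<'E'
from m import *
s=readout.read_state();print(s["clock"],s["position"].round(1),s["gripper_width"],s["contact_force"].round(1),s["wrist_torque"].round(2));R=Rot.from_quat(s["ee_rot"]).as_matrix();print("tool x",R[:,0].round(4),"fix deg",np.degrees(np.cross(R[:,0],[0,0,-1])).round(2),"jaw",np.degrees(np.arctan2(*R[1::-1,1])).round(2), "j",s["joints"].round(2))
E
python3 st.py
```

```text
4.3 [619.4 -27.9  52.8] 60.546142199178426 [-1.9  0.8  6.1] [ 0.05  0.7  -0.02]
tool x [ 6.e-04 -4.e-04 -1.e+00] fix deg [0.02 0.03 0.  ] jaw -172.07 j [ 0.22  0.55 -0.22  0.   -0.81 -0.08]
```

arm_command(
  increments=[
    [[0, 0, 0], [0, 0, 2], 0.5],
    [[0, 0, 0], [0, 0, 6], 0.5],
    [[0, 0, 0], [0, 0, 14], 0.5],
    [[0, 0, 0], [0, 0, 24], 0.5],
    [[0, 0, 0], [0, 0, 36], 0.5],
  ],
)

```text
clock: 4.8
position: [619.3, -28.0, 89.5]
ee_rot: [0.534, -0.464, -0.533, -0.464]
contact_force: [0.3, -0.3, -0.7]
gripper_width: 60.3
```

arm_command(
  increments=[
    [[0, 0, 0], [0, 0, 14], 0.5],
    [[0, 0, 0], [0, 0, 28], 0.5],
    [[0, 0, 0], [0, 0, 42], 0.5],
    [[0, 0, 0], [0, 0, 52], 0.5],
    [[0, 0, 0], [0, 0, 56], 0.5],
  ],
)

```text
clock: 5.3
position: [620.0, -27.9, 147.2]
ee_rot: [0.534, -0.464, -0.533, -0.465]
contact_force: [-0.2, 0.1, -0.8]
gripper_width: 59.9
```

```bash
python3 st.py; python3 - <<'E'
from m import *
im,d,P=look("side")
s=readout.read_state()["position"]
m=(np.hypot(P[...,0]-s[0],P[...,1]-s[1])<60)&(P[...,2]>60)
for z in range(140,185,4): print(z,rim(P,s,z,50)[1:] if 0 else ((abs(P[...,2]-z)<2)&m).sum(),end=" ")
cv2.imwrite("pics/c3.png",cv2.resize(im[90:260,210:350],(494,600),interpolation=cv2.INTER_CUBIC))
np.savez("side3.npz",im=im,P=P)
E
```

```text
5.3 [620.  -27.9 147.2] 59.87366937437585 [-0.2  0.1 -0.8] [0.01 0.01 0.  ]
tool x [ 2.7e-03 -2.0e-04 -1.0e+00] fix deg [0.01 0.16 0.  ] jaw -172.07 j [ 0.22  0.44 -0.12  0.   -1.   -0.08]
140 57 144 53 148 60 152 61 156 68 160 73 164 90 168 69 172 30 176 30 180 27 184 24
```

View pics/c3.png

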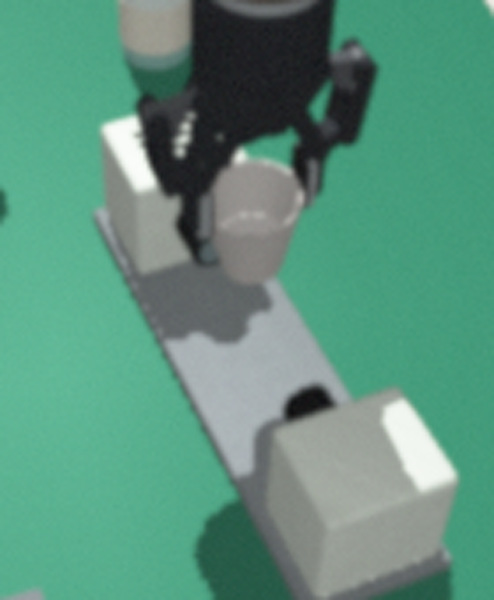

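The beaker is held upright, with its rim at about z 166. I'll raise it above the housing and carry it to beaker_b.

arm_command(
  increments=[
    [[0, 0, 0], [-5, 5, 15], 0.5],
    [[0, 0, 0], [-18, 25, 30], 0.5],
    [[0, 0, 0], [-36, 55, 40], 0.5],
    [[0, 0, 0], [-57, 90, 45], 0.5],
    [[0, 0, 0], [-80, 125, 45], 0.5],
  ],
)

```text
clock: 5.85
position: [539.4, 98.4, 193.6]
ee_rot: [0.534, -0.463, -0.532, -0.466]
contact_force: [0.3, 0.5, -0.2]
gripper_width: 60.2
```

arm_command(
  increments=[
    [[0, 0, 0], [-22, 35, 0], 0.5],
    [[0, 0, 0], [-44, 70, -5], 0.5],
    [[0, 0, 0], [-64, 100, -15], 0.5],
    [[0, 0, 0], [-76, 117, -25], 0.5],
    [[0, 0, 0], [-80, 124, -30], 0.5],
  ],
)

```text
clock: 6.35
position: [457.6, 223.6, 163.3]
ee_rot: [0.535, -0.463, -0.533, -0.464]
contact_force: [1.1, 0.1, -0.6]
gripper_width: 60.5
```

```bash
cat > seg.py <<'E'
from m import *
for n in("side","top"):
    im,d,P=look(n); s=readout.read_state()["position"]
    np.savez(n+"4.npz",im=im,P=P)
    hs=cv2.cvtColor(im,cv2.COLOR_BGR2HSV)
    r=np.hypot(P[...,0]-s[0],P[...,1]-s[1])
    z0=s[2]-41
    pale=(im.min(-1)>100)&(hs[...,1]<70)&(r<40)
    def cone(z0,lab):
        m=pale&(P[...,2]>z0+2)&(P[...,2]<z0+63)&(r>15)
        p=P[m]
        if len(p)<30: print(n,lab,len(p));return
        # outer cone fit: axis (x,y) at foot, tilt, foot z; robust, allows inner or outer wall
        def f(q):
            h=p[:,2]-q[2]; c=np.c_[q[0]+q[3]*h,q[1]+q[4]*h]
            rr=np.hypot(*(p[:,:2]-c).T); R=19+13/60*h
            e=rr-R; return np.where(abs(e)<abs(e+2.2),e,e+2.2)
        o=so.least_squares(f,[s[0],s[1],z0,0,0],loss="soft_l1",bounds=([s[0]-20,s[1]-20,z0-8,-.15,-.15],[s[0]+20,s[1]+20,z0+8,.15,.15]))
        print(n,lab,len(p),o.x.round(3),"rms",np.median(abs(f(o.x))).round(2),"ztop",np.percentile(p[:,2],98).round(1))
    cone(z0,"A"); cone(0,"B")
E
python3 st.py; python3 seg.py
python3 -c "
import numpy as np,cv2
im=np.load('side4.npz')['im'];cv2.imwrite('pics/c4.png',cv2.resize(im[50:200,120:270],(600,600),interpolation=cv2.INTER_CUBIC))"
```

```text
6.35 [457.6 223.6 163.3] 60.465210639660185 [ 1.1  0.1 -0.6] [-0.02 -0.02  0.05]
tool x [ 3.4e-03 -2.0e-04 -1.0e+00] fix deg [0.01 0.2  0.  ] jaw -171.93 j [ 0.78  0.25 -0.37  0.   -0.94 -0.64]
side A 609 [ 4.59085e+02  2.24690e+02  1.23008e+02 -4.20000e-02 -1.30000e-02] rms 0.55 ztop 183.6
side B 499 [ 4.58376e+02  2.22756e+02  1.93300e+00 -1.40000e-02 -8.00000e-03] rms 0.6 ztop 60.7
top A 82 [ 4.59372e+02  2.29768e+02  1.24911e+02 -2.20000e-02 -6.40000e-02] rms 0.44 ztop 184.6
top B 126 [ 4.56476e+02  2.27320e+02  5.78300e+00  2.80000e-02 -9.60000e-02] rms 0.7 ztop 61.5
```

View pics/c4.png

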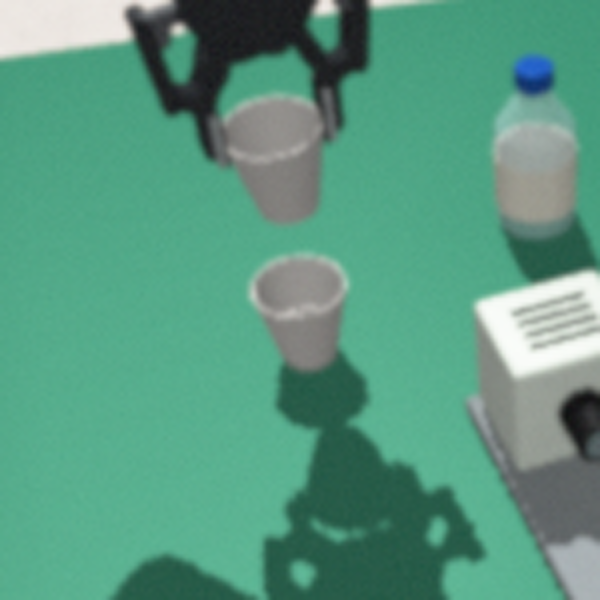

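The carried beaker is over beaker_b and aligned with it to about 2 mm. I'll correct by (0, -1.7) mm and go down in stages.

arm_command(
  increments=[
    [[0, 0.3, 0], [0, -1, -12], 0.5],
    [[0, 0.6, 0], [0, -1.7, -26], 0.5],
    [[0, 0.8, 0], [0, -1.7, -40], 0.5],
    [[0, 0.8, 0], [0, -1.7, -52], 0.5],
    [[0, 0.8, 0], [0, -1.7, -60], 0.5],
  ],
)

```text
clock: 6.95
position: [458.4, 220.0, 101.5]
ee_rot: [-0.531, 0.468, 0.536, 0.461]
contact_force: [0.3, -0.4, -0.2]
gripper_width: 60.4
```

arm_command(
  increments=[
    [[0, 0, 0], [0, 0, 0], 0.5],
    [[0, 0, 0], [0, 0, -4], 0.5],
    [[0, 0, 0], [0, 0, -9], 0.5],
    [[0, 0, 0], [0, 0, -14], 0.5],
    [[0, 0, 0], [0, 0, -18], 0.5],
  ],
)

```text
clock: 7.45
position: [458.4, 220.1, 83.3]
ee_rot: [-0.531, 0.468, 0.536, 0.461]
contact_force: [0.1, 0.0, -0.3]
gripper_width: 60.4
```

```bash
python3 st.py; python3 seg.py
```

```text
7.45 [458.4 220.1  83.3] 60.43111458578182 [ 0.1  0.  -0.3] [-0.    0.01 -0.02]
tool x [-0.0122 -0.0019 -0.9999] fix deg [ 0.11 -0.7   0.  ] jaw -172.07 j [ 0.76  0.36 -0.46 -0.01 -0.76 -0.62]
side A 633 [4.57375e+02 2.16603e+02 4.04800e+01 2.10000e-02 7.50000e-02] rms 0.87 ztop 103.5
side B 304 [4.57434e+02 2.20557e+02 3.92400e+00 7.00000e-03 6.00000e-02] rms 0.65 ztop 61.7
top A 90 [ 4.59832e+02  2.20098e+02  3.39830e+01 -2.90000e-02  8.00000e-02] rms 1.51 ztop 104.5
top B 29
```

arm_command(
  increments=[
    [[0, -0.3, 0], [-0.3, 1, 0], 0.5],
    [[0, -0.5, 0], [-0.5, 2, -3], 0.5],
    [[0, -0.5, 0], [-0.5, 2, -7], 0.5],
    [[0, -0.5, 0], [-0.5, 2, -11], 0.5],
    [[0, -0.5, 0], [-0.5, 2, -14], 0.5],
  ],
)

```text
clock: 8.05
position: [457.4, 221.7, 68.5]
ee_rot: [-0.533, 0.466, 0.534, 0.462]
contact_force: [-0.6, -0.3, -0.1]
gripper_width: 60.0
```

arm_command(
  increments=[
    [[0, 0, 0], [0, 0, -1], 0.5],
    [[0, 0, 0], [0, 0, -2], 0.5],
    [[0, 0, 0], [0, 0, -3], 0.5],
    [[0, 0, 0], [0, 0, -4], 0.5],
    [[0, 0, 0], [0, 0, -5], 0.5],
  ],
)

```text
clock: 8.55
position: [457.5, 221.7, 63.5]
ee_rot: [-0.533, 0.466, 0.534, 0.462]
contact_force: [-1.3, -0.8, -0.5]
gripper_width: 59.8
```

```bash
python3 st.py; python3 seg.py
python3 -c "
import numpy as np,cv2
im=np.load('side4.npz')['im'];cv2.imwrite('pics/c5.png',cv2.resize(im[70:170,140:240],(600,600),interpolation=cv2.INTER_CUBIC))"
```

```text
8.55 [457.5 221.7  63.5] 59.84216257730988 [-1.3 -0.8 -0.5] [-0.02 -0.07 -0.01]
tool x [-0.0047 -0.003  -1.    ] fix deg [ 0.17 -0.27  0.  ] jaw -172.07 j [ 0.77  0.39 -0.48 -0.   -0.71 -0.63]
side A 593 [ 4.58064e+02  2.16752e+02  1.87770e+01 -1.10000e-02  9.30000e-02] rms 0.83 ztop 83.6
side B 367 [ 4.57125e+02  2.20131e+02  8.00000e+00  2.20000e-02 -3.00000e-03] rms 0.72 ztop 62.4
top A 87 [ 4.59171e+02  2.27857e+02  1.57270e+01 -2.70000e-02 -5.70000e-02] rms 0.99 ztop 84.9
top B 53 [ 4.54629e+02  2.36271e+02  1.57800e+00  7.00000e-02 -1.50000e-01] rms 1.19 ztop 61.5
```

View pics/c5.png

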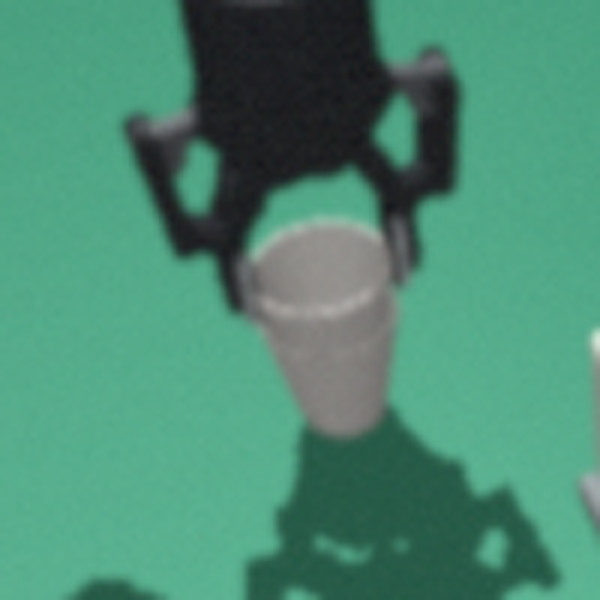

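The beakers are nested apart from the last millimetre. I'll touch down gently.

arm_command(
  increments=[
    [[0, 0, 0], [0, 0, -0.4], 0.5],
    [[0, 0, 0], [0, 0, -0.8], 0.5],
    [[0, 0, 0], [0, 0, -1.2], 0.5],
    [[0, 0, 0], [0, 0, -1.2], 0.5],
    [[0, 0, 0], [0, 0, -1.2], 0.5],
  ],
)

```text
clock: 9.15
position: [457.5, 221.8, 62.7]
ee_rot: [-0.533, 0.466, 0.534, 0.462]
contact_force: [-0.9, -0.6, 4.7]
gripper_width: 60.1
```

arm_command(
  increments=[
    [[0, 0, 0], [0, 0, 0], 0.3],
    [[0, 0, 0], [0, 0, 0], 0.2],
    [[0, 0, 0], [0, 0, 0], 0.1],
    [[0, 0, 0], [0, 0, 0], 0],
    [[0, 0, 0], [0, 0, 0], 0],
  ],
)

```text
clock: 9.65
position: [457.5, 221.7, 62.5]
ee_rot: [-0.533, 0.466, 0.534, 0.462]
contact_force: [0.4, 0.1, -0.2]
gripper_width: 85.5
```

arm_command(
  increments=[
    [[0, 0, 0], [0, 0, 5], 0],
    [[0, 0, 0], [0, 0, 20], 0],
    [[0, 0, 0], [0, 0, 45], 0],
    [[0, 0, 0], [0, 0, 80], 0],
    [[0, 0, 0], [0, 0, 120], 0],
  ],
)

```text
clock: 10.15
position: [456.9, 221.2, 183.2]
ee_rot: [-0.533, 0.467, 0.534, 0.461]
contact_force: [-0.3, 0.5, -0.8]
gripper_width: 85.2
```

```bash
python3 st.py; python3 - <<'E'
from m import *
im,d,P=look("side")
print(rim(P,(458,222),82),rim(P,(458,222),60))
m=(np.hypot(P[...,0]-458,P[...,1]-222)<40)&(P[...,2]>79)&(P[...,2]<86);p=P[m]
print(np.linalg.lstsq(np.c_[p[:,:2]-[458,222],np.ones(len(p))],p[:,2],rcond=None)[0])
T=np.load("top0.npz")["P"];S=np.load("side0.npz")["P"]
for n,P in(("t",T),("s",S)):
    # rack only, exclude small cell
    m=(abs(P[...,0]-436)<32)&(abs(P[...,1]+265)<110)&(P[...,2]>18)&(P[...,2]<26)
    print(n,cv2.minAreaRect(P[m][:,:2].astype(np.float32)))
    m=(np.hypot(P[...,0]-435.5,P[...,1]+269)<24)&(P[...,2]>50)&(P[...,2]<64)
    print(cv2.minAreaRect(P[m][:,:2].astype(np.float32)),m.sum(),np.percentile(P[m][:,2],[50,95]))
E
```

```text
10.15 [456.9 221.2 183.2] 85.19088600624644 [-0.3  0.5 -0.8] [ 0.12 -0.11 -0.04]
tool x [-0.0065 -0.0046 -1.    ] fix deg [ 0.26 -0.37  0.  ] jaw -172.07 j [ 0.77  0.23 -0.34 -0.   -1.   -0.63]
((array([460.08094261, 222.58379755]), np.float64(30.270619768085005)), 84, np.float64(80.90849318644877)) ((array([458.52214307, 221.26114182]), np.float64(27.653711431551113)), 127, np.float64(59.55123654851798))
[ 1.20298639e-03 -5.74703903e-03  8.11525993e+01]
t ((435.21014404296875, -268.7415771484375), (49.97627639770508, 189.84719848632812), 4.602065563201904)
((435.525146484375, -268.57379150390625), (33.996585845947266, 21.819934844970703), 89.55619049072266) 54 [57.89140139 62.19514052]
s ((435.6554870605469, -269.3719177246094), (50.0394172668457, 191.64598083496094), 4.599759101867676)
((435.549560546875, -270.0383605957031), (21.99803924560547, 35.0391731262207), 4.648282051086426) 130 [57.22429773 59.28455622]
```

The nest is confirmed: the upper rim is at about z 81–82 and level. Next is the rack: the cell is at (435.5,-269), yaw 4.6°.

arm_command(
  increments=[
    [[0, 0, -0.5], [-2, -35, 0], 0],
    [[0.1, -0.1, -1], [-4, -75, 0], 0],
    [[0.2, -0.2, -1.5], [-6, -115, 0], 0],
    [[0.2, -0.3, -2], [-8, -155, 0], 0],
    [[0.2, -0.3, -2.5], [-10, -195, 0], 0],
  ],
)

```text
clock: 10.7
position: [450.5, 27.2, 191.6]
ee_rot: [0.525, -0.47, -0.522, -0.48]
contact_force: [0.6, 0.2, -0.3]
gripper_width: 85.7
```

arm_command(
  increments=[
    [[0, 0, -0.2], [-2, -40, 0], 0],
    [[0, 0, -0.5], [-4, -80, 0], 0],
    [[0, 0, -0.8], [-6, -120, 0], 0],
    [[0, 0, -0.8], [-8, -160, 0], 0],
    [[0, 0, -0.8], [-9, -200, 0], 0],
  ],
)

```text
clock: 11.2
position: [441.1, -174.4, 192.0]
ee_rot: [0.522, -0.474, -0.518, -0.484]
contact_force: [0.5, -0.0, -0.5]
gripper_width: 85.6
```

```bash
python3 st.py
```

```text
11.2 [ 441.1 -174.4  192. ] 85.55087555670067 [ 0.5 -0.  -0.5] [ 0.02 -0.03  0.  ]
tool x [ 0.0142  0.0066 -0.9999] fix deg [-0.38  0.81  0.  ] jaw -175.23 j [-0.04  0.16 -0.41 -0.01 -0.99  0.13]
```

Remaining: (-5.5, -95), with a tilt fix, down to z ~110.

arm_command(
  increments=[
    [[-0.1, 0.2, 0], [-1, -30, -10], 0],
    [[-0.2, 0.4, 0], [-3, -60, -25], 0],
    [[-0.3, 0.6, -0.1], [-5, -80, -45], 0],
    [[-0.4, 0.8, -0.2], [-5.5, -90, -65], 0],
    [[-0.4, 0.8, -0.2], [-5.5, -95, -82], 0],
  ],
)

```text
clock: 11.7
position: [435.2, -270.4, 109.1]
ee_rot: [0.519, -0.48, -0.519, -0.48]
contact_force: [0.7, 0.8, -0.1]
gripper_width: 85.6
```

arm_command(
  increments=[
    [[0, 0, 0], [0, 0, 0], 0],
    [[0, 0, 0], [0, 0, 0], 0],
    [[0, 0, 0], [0, 0, 0], 0],
    [[0, 0, 0], [0, 0, 0], 0],
    [[0, 0, 0], [0, 0, 0], 0],
  ],
)

```text
clock: 12.2
position: [435.7, -270.2, 110.0]
ee_rot: [0.52, -0.48, -0.519, -0.48]
contact_force: [-0.5, -0.7, -0.8]
gripper_width: 85.4
```

```bash
python3 st.py;  python3 - <<'E'
from m import *
im,d,P=look("side");np.savez("side6.npz",im=im,P=P)
i=imaging.camera_info("side");f=192/np.tan(np.radians(i["vfov"])/2);R=Rot.from_quat(i["rotation"]).as_matrix()
q=(np.array([435.5,-269.1,70])-i["eye"])@R;u,v=int(i["cx"]+f*q[0]/q[2]),int(i["cy"]+f*q[1]/q[2]);print(u,v)
cv2.imwrite("pics/c6.png",cv2.resize(im[v-75:v+75,u-75:u+75],(600,600),interpolation=cv2.INTER_CUBIC))
E
```

```text
12.2 [ 435.7 -270.2  110. ] 85.432387208661 [-0.5 -0.7 -0.8] [-0.04 -0.01 -0.02]
tool x [ 1.6e-03 -9.0e-04 -1.0e+00] fix deg [0.05 0.09 0.  ] jaw -175.48 j [-0.24  0.32 -0.43  0.   -0.82  0.32]
219 290
```

View pics/c6.png

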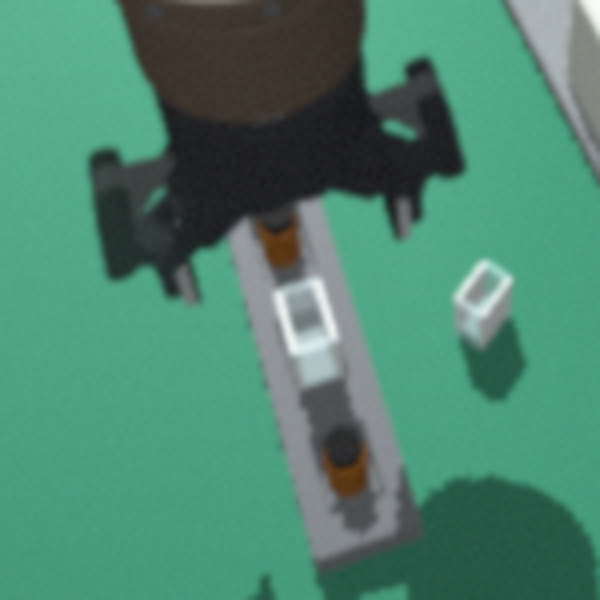

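The crop shows the larger cell in the middle well at (308,315), with its clear window facing the camera. The smaller decoy is at (485,300) on the mat, clear of the fingers. The jaws open across the frosted faces, so I'll go down.

arm_command(
  increments=[
    [[0, 0, 0], [0, 0.5, -15], 0],
    [[0, 0, 0], [0, 1, -30], 0],
    [[0, 0, 0], [0, 1, -45], 0],
    [[0, 0, 0], [0, 1, -55], 0],
    [[0, 0, 0], [0, 1, -62], 0],
  ],
)

```text
clock: 12.75
position: [435.5, -269.1, 47.3]
ee_rot: [0.52, -0.48, -0.519, -0.48]
contact_force: [0.3, -0.1, 0.3]
gripper_width: 85.3
```

arm_command(
  increments=[
    [[0, 0, 0], [0, 0, -5], 0],
    [[0, 0, 0], [0, 0, -10], 0],
    [[0, 0, 0], [0, 0, -15], 0],
    [[0, 0, 0], [0, 0, -18], 0],
    [[0, 0, 0], [0, 0, -18], 0],
  ],
)

```text
clock: 13.25
position: [435.4, -269.1, 29.0]
ee_rot: [0.52, -0.48, -0.519, -0.48]
contact_force: [0.9, 0.5, -0.5]
gripper_width: 85.3
```

```bash
python3 st.py
```

```text
13.25 [ 435.4 -269.1   29. ] 85.28958555736943 [ 0.9  0.5 -0.5] [0.   0.05 0.01]
tool x [ 3.e-04 -5.e-04 -1.e+00] fix deg [0.03 0.02 0.  ] jaw -175.48 j [-0.24  0.44 -0.51  0.   -0.62  0.31]
```

arm_command(
  increments=[
    [[0, 0, 0], [0, 0, 0], 0.3],
    [[0, 0, 0], [0, 0, 0], 0.5],
    [[0, 0, 0], [0, 0, 0], 0.6],
    [[0, 0, 0], [0, 0, 0], 0.7],
    [[0, 0, 0], [0, 0, 0], 0.75],
  ],
)

```text
clock: 13.75
position: [435.5, -269.2, 29.2]
ee_rot: [0.52, -0.48, -0.519, -0.48]
contact_force: [-0.1, 1.0, 0.4]
gripper_width: 21.6
```

arm_command(
  increments=[
    [[0, 0, 0], [0, 0, 0], 0.8],
    [[0, 0, 0], [0, 0, 0], 0.9],
    [[0, 0, 0], [0, 0, 0], 1],
    [[0, 0, 0], [0, 0, 0], 1],
    [[0, 0, 0], [0, 0, 0], 1],
  ],
)

```text
clock: 14.25
position: [435.6, -269.2, 29.3]
ee_rot: [0.52, -0.48, -0.519, -0.48]
contact_force: [-0.2, 1.7, 2.5]
gripper_width: 21.1
```

arm_command(
  increments=[
    [[0, 0, 0], [0, 0, 2], 1],
    [[0, 0, 0], [0, 0, 5], 1],
    [[0, 0, 0], [0, 0, 10], 1],
    [[0, 0, 0], [0, 0, 17], 1],
    [[0, 0, 0], [0, 0, 25], 1],
  ],
)

```text
clock: 14.75
position: [435.6, -269.1, 54.9]
ee_rot: [0.52, -0.48, -0.519, -0.48]
contact_force: [-0.2, -0.1, -0.4]
gripper_width: 21.2
```

arm_command(
  increments=[
    [[0, 0, 0], [0, 0, 10], 1],
    [[0, 0, 0], [0, 0, 25], 1],
    [[0, 0, 0], [0, 0, 40], 1],
    [[0, 0, 0], [0, 0, 55], 1],
    [[0, 0, 0], [0, 0, 65], 1],
  ],
)

```text
clock: 15.25
position: [436.1, -269.3, 121.8]
ee_rot: [0.521, -0.479, -0.518, -0.48]
contact_force: [-0.2, -0.0, 1.0]
gripper_width: 21.3
```

```bash
python3 st.py
```

```text
15.25 [ 436.1 -269.3  121.8] 21.27231989213848 [-0.2 -0.   1. ] [-0.04 -0.03  0.03]
tool x [ 0.0031 -0.0014 -1.    ] fix deg [0.08 0.18 0.  ] jaw -175.46 j [-0.24  0.31 -0.42  0.   -0.84  0.31]
```

The cell is held across its frosted faces (21.3 mm). I'll carry it to above the beam midpoint.

arm_command(
  increments=[
    [[0, 0.1, 0.3], [8, 10, 15], 1],
    [[0, 0.1, 0.7], [25, 30, 30], 1],
    [[0, 0.1, 1.1], [45, 55, 40], 1],
    [[0, 0.1, 1.5], [65, 82, 45], 1],
    [[0, 0.1, 1.9], [85, 108, 45], 1],
  ],
)

```text
clock: 15.75
position: [522.2, -160.3, 168.4]
ee_rot: [0.529, -0.471, -0.526, -0.472]
contact_force: [-0.2, -0.9, -1.2]
gripper_width: 21.2
```

arm_command(
  increments=[
    [[0, 0, 0.4], [22, 27, 0], 1],
    [[0, 0, 0.8], [44, 54, 0], 1],
    [[0, 0, 1.2], [66, 82, 0], 1],
    [[0, 0, 1.5], [86, 106, 0], 1],
    [[0, 0, 1.7], [100, 120, 0], 1],
  ],
)

```text
clock: 16.25
position: [623.2, -38.4, 168.6]
ee_rot: [0.536, -0.462, -0.533, -0.463]
contact_force: [-0.4, 0.3, -0.6]
gripper_width: 21.0
```

```bash
python3 st.py
```

```text
16.25 [623.2 -38.4 168.6] 21.029721578886488 [-0.4  0.3 -0.6] [-0.03  0.02 -0.03]
tool x [ 0.0041 -0.0012 -1.    ] fix deg [0.07 0.24 0.  ] jaw -171.75 j [ 0.2   0.43 -0.09  0.   -1.05 -0.06]
```

arm_command(
  increments=[
    [[0, 0.1, 0], [1.5, 1.5, -15], 1],
    [[0, 0.2, 0], [2.8, 3, -32], 1],
    [[0, 0.2, 0], [2.8, 3, -50], 1],
    [[0, 0.2, 0], [2.8, 3, -65], 1],
    [[0, 0.2, 0], [2.8, 3, -75], 1],
  ],
)

```text
clock: 16.75
position: [624.1, -36.1, 91.4]
ee_rot: [-0.534, 0.464, 0.535, 0.462]
contact_force: [-0.6, 0.3, -0.2]
gripper_width: 21.0
```

arm_command(
  increments=[
    [[0, 0, 0], [0, 0, 0], 1],
    [[0, 0, 0], [0, 0, -8], 1],
    [[0, 0, 0], [0, 0, -16], 1],
    [[0, 0, 0], [0, 0, -25], 1],
    [[0, 0, 0], [0, 0, -31], 1],
  ],
)

```text
clock: 17.25
position: [623.8, -36.2, 59.6]
ee_rot: [-0.534, 0.464, 0.535, 0.462]
contact_force: [0.2, -0.2, -0.9]
gripper_width: 21.2
```

```bash
python3 st.py;  python3 - <<'E'
from m import *
im,d,P=look("side");np.savez("side7.npz",im=im,P=P)
for z in (98,):
  for h in((606,105),(646,-176)): print(rect(P,h,75,93,103))
cv2.imwrite("pics/c7.png",cv2.resize(im[120:270,210:350],(560,600),interpolation=cv2.INTER_CUBIC))
E
```

```text
17.25 [623.8 -36.2  59.6] 21.179998859267258 [ 0.2 -0.2 -0.9] [ 0.04  0.05 -0.06]
tool x [-0.0039 -0.0014 -1.    ] fix deg [ 0.08 -0.22  0.  ] jaw -171.82 j [ 0.2   0.55 -0.19  0.   -0.83 -0.06]
(((600.7315673828125, 104.18357849121094), (74.97191619873047, 76.6591796875), 9.182241439819336), np.int64(534), np.float64(97.85510481768017))
(((645.7941284179688, -177.24575805664062), (84.87370300292969, 76.3244400024414), 8.195968627929688), np.int64(1284), np.float64(97.71129091553081))
```

View pics/c7.png

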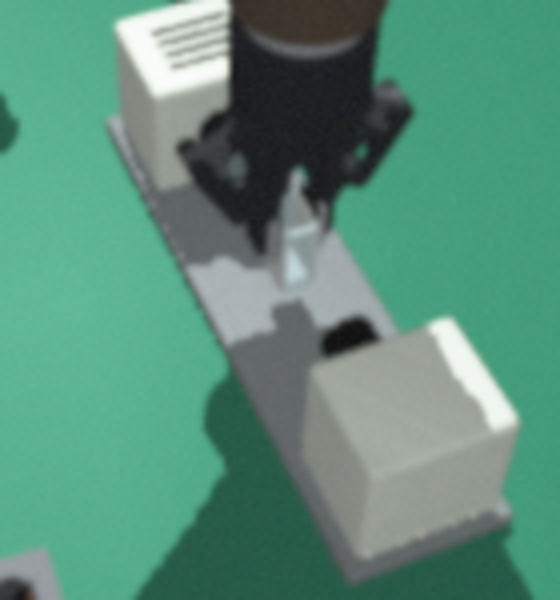

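The cell hangs upright between the barrels with a window facing each lens. The final fine shift is (+2.2, +0.9, -5.4).

arm_command(
  increments=[
    [[0, 0, 0], [0.7, 0.3, -1.5], 1],
    [[0.1, -0.1, 0], [1.4, 0.6, -3], 1],
    [[0.1, -0.2, 0], [2.2, 0.9, -5], 1],
    [[0.1, -0.2, 0], [2.2, 0.9, -5.4], 1],
    [[0.1, -0.2, 0], [2.2, 0.9, -5.4], 1],
  ],
)

```text
clock: 17.8
position: [625.4, -35.3, 53.3]
ee_rot: [-0.534, 0.464, 0.535, 0.463]
contact_force: [-0.0, 0.5, -0.3]
gripper_width: 21.3
```

```bash
python3 st.py;  python3 - <<'E'
from m import *
im,d,P=look("side")
c=np.array([626,-35.3]);a=np.radians(8.17);ex=np.array([np.cos(a),np.sin(a)]);ey=np.array([-ex[1],ex[0]])
L=np.stack([(P[...,:2]-c)@ex,(P[...,:2]-c)@ey,P[...,2]],-1)
m=(abs(L[...,0])<13)&(abs(L[...,1])<24)&(L[...,2]>25)&(L[...,2]<90)&(im.min(-1)>90)
q=L[m];print(m.sum(),np.percentile(q,[1,5,50,95,99],axis=0).round(1))
w=q[(q[:,1]<-12)];print("front window",len(w),w.mean(0), w[:,0].min(),w[:,0].max(),w[:,2].min(),w[:,2].max())
b=(np.hypot(L[...,0],L[...,2]-58)<19)&(abs(L[...,1]+87)<17);print("barrel",b.sum(),np.median(L[b],0),L[b].max(0),L[b].min(0))
print("nest rim",rim(P,(458,222),82))
cv2.imwrite("pics/c8.png",cv2.resize(im[165:225,255:315],(600,600),interpolation=cv2.INTER_CUBIC))
E
```

```text
17.8 [625.4 -35.3  53.3] 21.27411670718182 [-0.   0.5 -0.3] [ 0.02 -0.02 -0.02]
tool x [-2.e-03  3.e-04 -1.e+00] fix deg [-0.02 -0.11 -0.  ] jaw -171.84 j [ 0.2   0.56 -0.2  -0.   -0.82 -0.06]
228 [[-12.2 -18.3  32.4]
 [-11.4 -17.7  35.1]
 [  1.3 -15.1  64.5]
 [  9.8  13.5  82.2]
 [ 11.6  14.6  84.1]]
front window 141 [ -1.53860976 -16.13134682  59.62751327] -12.280469742114335 10.638451713880327 30.07132920621268 84.20086024893726
barrel 104 [ -3.49410861 -79.95614893  71.71697349] [ 15.27317635 -70.45106443  75.49128119] [-15.40229915 -91.75129601  53.47180016]
nest rim ((array([460.13480781, 222.61210672]), np.float64(30.425944035006662)), 89, np.float64(80.80738569823905))
```

View pics/c8.png

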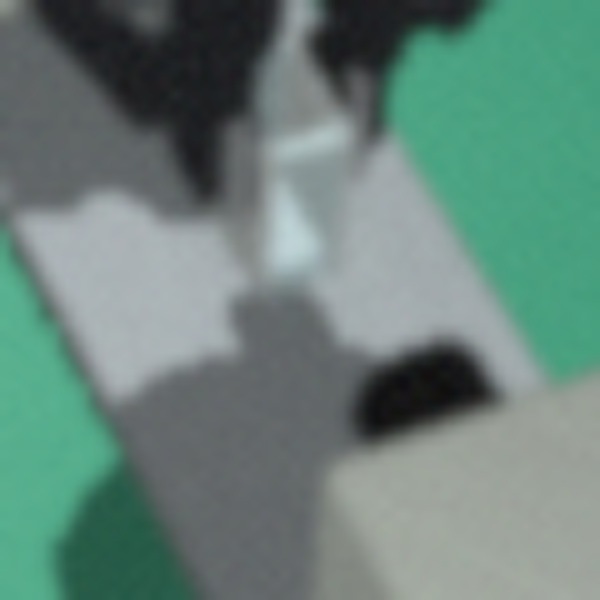

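The cell is upright and centred, with its window visible at (300,215) in the crop and its sides clear of everything. It still needs one small nudge.

arm_command(
  increments=[
    [[0, 0, 0], [0.3, 0, 0.4], 1],
    [[0, -0.1, 0], [0.6, 0, 0.9], 1],
    [[0, -0.1, 0], [0.6, 0, 0.9], 1],
    [[0, -0.1, 0], [0.6, 0, 0.9], 1],
    [[0, -0.1, 0], [0.6, 0, 0.9], 1],
  ],
)

```text
clock: 18.35
position: [626.0, -35.3, 54.3]
ee_rot: [-0.534, 0.463, 0.534, 0.463]
contact_force: [0.3, 0.3, -0.6]
gripper_width: 21.2
```

```bash
python3 st.py; python3 -c "
from h import *
s=readout.read_state();p=s['position'];print(p)
if abs(p-[626,-35.3,54.2]).max()<1.2 and 20<s['gripper_width']<23: print(arm.job_done())"
```

```text
18.35 [626.  -35.3  54.3] 21.192375904208056 [ 0.3  0.3 -0.6] [-0.01  0.01  0.02]
tool x [-2.e-04  3.e-04 -1.e+00] fix deg [-0.02 -0.01 -0.  ] jaw -171.83 j [ 0.2   0.56 -0.2  -0.   -0.82 -0.06]
[626.02273974 -35.25341072  54.27889537]
the job is handed in; nothing more can be done
None
```

The job is handed in at 18.4 s with both parts done. The beaker from the photometer is nested upright in its match and released. The larger cell is held by its frosted faces at the beam midpoint, touching nothing else.

- **Nesting:** the beaker met the lower one's floor at the predicted height with about 5 N. Its rim now stands level at about 81 mm, against 82 mm expected.
- **Cell:** the middle of the windows works out at about (626, -35, 58) mm. The tool is vertical to within 0.05°, the cell's yaw matches the beam's 8.2°, the opening is 21.2 mm, and outside force is under 1 N. Before a last nudge of under 1 mm, a camera check found the cell centred to about 1–2 mm.
- **Regrip:** I released the beaker once on the base plate and gripped it higher before lifting. The first, low grip had shifted it about 3 mm along the plate.
- **Disagreements:** the gripper read 60.5 mm on the 64 mm rim at both grip heights, which I could not explain. My cone fits of the beakers' pose became unreliable once they overlapped, so I went by touch force and the rim height instead.

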